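# Index the finds-photography turntable with its drop pin

## Robot

A 6-joint arm with a two-finger parallel gripper is mounted at the origin on the work surface. World frame = base frame: x ahead of the robot, y to its left, z up, the work surface at z = 0. Lengths are in m, angles in degrees, forces in N, time in s.
With the tool pointing down it reaches from about 0.4 to 0.825 m from the base axis. Payload 7 kg.
Tool frame: the origin (TCP) lies on the centre line of the jaws, within the pads' length; the fingertips stand 19 mm ahead of it and the grasp point (between the pads) is the TCP (r.tip_extent is the distance from the TCP to the fingertips, in m); z points along the fingers, y is the line along which they close (so a half turn about z gives the same grasp; the last joint's range is limited). The gripper opens to 88 mm and grips with 3 to 60 N. Pads are 19 mm wide; open, the fingers measure 130 mm over their backs; the gripper's body (78 mm by 193 mm) begins 47 mm behind the grasp point.
Start: joints at [-57.519, 20.546, 0.682, 0, -70.136, -16.507], TCP at [0.186, -0.649, 0.246] pointing down, gripper open.
Joint ranges: [-176.03, 176.03], [-82.01, 121.73], [-58.28, 71.71], [-173.87, 95.51], [-174.79, -0.11], [-173.66, 173.66]. Speed limits (degrees/s): [136.94, 136.94, 172.46, 180, 180, 180].

## Interface

Orientations are given as [roll, pitch, yaw] about the fixed x, y, z axes, in that order (R = Rz(yaw) Ry(pitch) Rx(roll)).
In Python, from plant import r gives the robot as it stands. The module is installed in compiled form; this text tells all that it offers.
- The arm moves only by the tool jog_arm, never from a script. Its argument "deltas" is a list that holds one entry, the list of rows, each a list of 5 numbers: the opening, from -1 (shut) to 1 (fully open), then the shift along the world's x, y, z in cm, then the turn about the world's z in rad. In form: [[[claw, dx, dy, dz, turn], ...]]. A call has 1 to 8 rows; each row shifts and turns the commanded pose from where the row before left it; what a row does not reach is not made up. A row lasts 1/8 s, in which the tool goes at most 62.5 mm and 10.7 degrees, less where a joint would pass 70% of its speed; a pose out of reach is approached as far as the arm can. A call with a gripper value outside its range is refused whole. The fingers move at their own pace and stop on an object; "force" is the grip in N (left out, the last holds). Time passes only in rows, so rows that do not move let the fingers close. It gives the time, the measured TCP pose, the force, the opening and the grip force at its end, in the units of the state.
- r.get_state(): the state, without advancing time (a new reading comes with each control period).
- r.capture(name): name is "scene" or "top" or "wrist"; returns the picture (480x640x3 uint8, blue, green, red); there is no depth.
- r.camera_info(name): a dict with "fx", "fy", "cx", "cy" (pixels), "k1" (the pictures are not rectified: a ray, as slopes to the right and down, at radius r is drawn at 1 + k1 r^2 times it, then the intrinsics apply), "view" (4x4, takes a point from world to camera coordinates). Camera axes: x right, y up, looking along -z (the intrinsics and any distortion apply to the point x, -y, -z); pixel columns grow to the right and rows downward; lengths in m; the calibration is good to about 2 mm. A picture is of the moment at which its call begins: read the wrist's pose just before it. camera_info takes no time and is no camera call; for the wrist camera it gives the pose at the moment of the call.
- r.close_job(): hands the job in; it is judged then, once.
The state is a dict: "time_s": time; "joints": joint angles; "qd": joint speeds; "joint_torque": joint torques, N m; "tcp_pos": TCP position; "eef_rot": TCP orientation; "contact_force": force on the tool from outside, world axes, zero at the start; "moment": the same for the moment, N m; "gripper_width": finger opening in m; "gripper_force": force on a finger pad.
Only numpy, scipy, OpenCV 4.12 (cv2) and the standard library are available. Lean on these libraries where they do the work, as an engineer would, in place of code of your own. Each camera call takes 0.05 s, during which the arm holds its last target. There are 200 camera calls.

## Task

The bottle on the photo turntable is ready for its next view: take the drop pin out of its parking block, stand it in the hole of the platter's index block and let go, then push the platter gently round by its hand peg, clockwise seen from above, and feel near the pointer for the place where the pin drops fully home into the hidden socket and stops the platter. With the pin home, prove that it holds by a steady push of about 10 N on the peg for about a second, then leave it home with everything released; never force the platter or the pin. Do not touch or upset the bottle on the platter, and leave the other things on the bench where they are.

Things in the scene. Friction and masses are not known exactly. Their poses are not given: they have to be found in the camera images.
- base: Turntable's round grey cast base, 320 mm across, 16 mm high, fixed to the bench; the platter turns on it about the upright axis through this origin (centre of the underside, z = 0). x, y, z its axes, z up; its -x side carries the pointer.
- platter (a point): Centre of the top of the platter, an aluminium disc 300 mm across, underside 35 mm, top 43 mm above the bench. It carries, both centred 122 mm from the axis, a square dark steel index block (28 x 28 mm, top 61 mm above the bench) and a black hand peg. It runs stiffly: about 2 N at the peg turns it, and it stays where it is left.
- stage (a joint): Angle of the platter (rad) about the base's upward z, counter-clockwise from above positive, range -1.2 to 2.6. 0 = index block exactly at the pointer. It starts at 0.7 to 1.5 and must go down (clockwise) towards 0. The pin drops at some unknown angle between -0.15 and +0.15, as the socket's ring is set only roughly to the pointer.
- index_hole (a point): Centre of the mouth of the upright through hole in the index block, at its top face, 61 mm above the bench; 11.6 mm across with a 2 mm chamfer, 26 mm deep. Turns with the platter. A pin let go in it stands with its foot on the index ring, its knob 13 mm clear of the block, and slides along; over the socket it falls 13 mm by its own weight onto the block and stops the platter.
- peg_top (a point): Centre of the top of the hand peg, an upright peg in a black rubber sleeve (gives under 1 mm at 10 N), 16 mm in diameter, 45 mm tall on the platter, top 88 mm above the bench; it turns with the platter, 122 mm from the axis, 0.9 rad clockwise (from above) ahead of the index block.
- pointer (a point): Tip of the fixed steel pointer at the base's edge, 163 mm from the axis, 44 mm above the bench. Hidden under the platter is a flat steel index ring, top 32 mm above the bench, with ONE round socket, 13 mm across, 16 mm deep, 122 mm from the axis, up to 15 mm either side of the pointer's line. The pin and platter then have 2 to 3 mm of play each way.
- pin: Drop pin of steel, 80 g: shank 10 mm in diameter, 42 mm long, with a tapered nose, under a dark knurled knob 20 mm in diameter, 28 mm tall (70 mm overall). Origin at the centre of the foot, z up along the pin. It starts upright in the parking block; standing on the index ring its foot is 32 mm above the bench, fully home 19 mm.
- park_hole (a point): Centre of the mouth of the parking hole, 46 mm above the bench, at the top of a grey 32 mm square block on the base's rim, 195 mm from the axis; hole 11.6 mm across, 44 mm deep. The parked pin's knob stands on the block.
- bottle: Amber glass bottle 48 mm in diameter, 110 mm tall, 130 g, standing near the middle of the platter (on its thin rubber mat, 43 mm above the bench) and riding with it. Origin at the centre of its underside, z up.
- green_flask: Green glass flask, 60 mm in diameter, 150 mm tall, standing on the bench. Origin at the centre of its underside. To be left alone.
- clear_jar: Small clear glass jar, 48 mm in diameter, 62 mm tall, standing on the bench. Origin at the centre of its underside. To be left alone.
- scale: White L-shaped photo scale with black squares, 100 x 100 x 5 mm, arms 24 mm wide, lying on the bench. Origin at the outer corner of the L, arms along its +x and +y. To be left alone.

How it is judged:
By the outcome, as a careful person would: the job done as asked, in the order asked, and still so for the second after the job is handed in, with the robot touching nothing.
It also fails if it takes over 72 s, if anything falls off the work surface, if the arm or the gripper's body presses on something with over 40 N, if the wrist force passes 120 N, or if a joint passes its speed limit or range.

## Working session

There is one attempt and no reset: what is moved stays moved. The work goes in short steps, Python scripts to look and compute and a tool call to move; the robot and the scene stay as the last step left them, time stands still between calls to the robot, and variables do not carry over. Pictures are saved under pics/ and viewed, at most 10 in all, crops included, and the job is handed in when it is done.

Besides the shell and the picture viewer there is one more tool, called after "Emit:" as name(argument=value, ...) on one line, values as JSON. jog_arm: Moves the arm, as the interface text tells. Its arguments: {"type":"object","properties":{"deltas":{"type":"array"},"force":{"type":"number"}},"required":["deltas"]}

```bash
mkdir -p pics; cat > h.py <<'E'
import numpy as np, cv2
from plant import r
def ray(n,u,v,info=None):
    c=info or r.camera_info(n); x=(u-c["cx"])/c["fx"]; y=(v-c["cy"])/c["fy"]
    p=cv2.undistortPoints(np.array([[[u,v]]],float),np.array([[c["fx"],0,c["cx"]],[0,c["fy"],c["cy"]],[0,0,1]],float),np.array([c["k1"],0,0,0,0],float))[0,0]
    V=np.array(c["view"]); R=V[:3,:3]; o=-R.T@V[:3,3]; d=R.T@np.array([p[0],-p[1],-1]); return o,d/np.linalg.norm(d)
def plane(n,u,v,z,info=None):
    o,d=ray(n,u,v,info); return o+d*(z-o[2])/d[2]
def proj(n,P,info=None):
    c=info or r.camera_info(n); V=np.array(c["view"]); q=V[:3,:3]@np.array(P)+V[:3,3]; x,y=q[0]/-q[2],-q[1]/-q[2]; k=1+c["k1"]*(x*x+y*y)
    return c["cx"]+c["fx"]*x*k, c["cy"]+c["fy"]*y*k
E
python3 - <<'E'
from h import *
for n in("scene","top"):
    cv2.imwrite(f"pics/{n}0.png",r.capture(n)); c=r.camera_info(n); V=np.array(c["view"]); print(n,c["fx"],c["k1"],-V[:3,:3].T@V[:3,3])
print(r.get_state())
E
```

```text
scene 541.0060330329985 0.029502444908079985 [1.58832405 0.30467412 0.72766357]
top 478.99190638877565 -0.06011299819174454 [ 0.44902005 -0.00739481  1.30053688]
{'time_s': 0.1, 'joints': array([-5.75191970e+01,  2.05871577e+01,  6.38527473e-01, -1.65620863e-02,
       -7.01369308e+01, -1.65071760e+01]), 'qd': array([-0.04057011, -0.07532031,  0.04453632,  0.03353321, -0.02704217,
       -0.01456651]), 'joint_torque': array([-8.29957389e-04, -5.84165168e+01,  2.93750310e+01,  7.01557383e+00,
        1.01311514e-02, -6.58659746e-05]), 'tcp_pos': array([ 0.1856119 , -0.64854423,  0.24471825]), 'eef_rot': array([ 1.79913541e+02, -9.38444460e-03, -1.64032005e+02]), 'contact_force': array([0.68652503, 0.23508921, 0.84295864]), 'moment': array([-0.0331842 ,  0.06135593, -0.04503898]), 'gripper_force': 0.0, 'gripper_width': 0.08787014540488074}
```

View pics/top0.png

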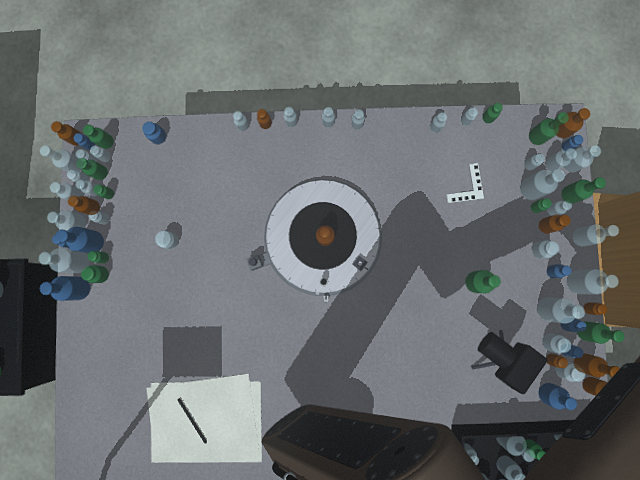

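View pics/scene0.png

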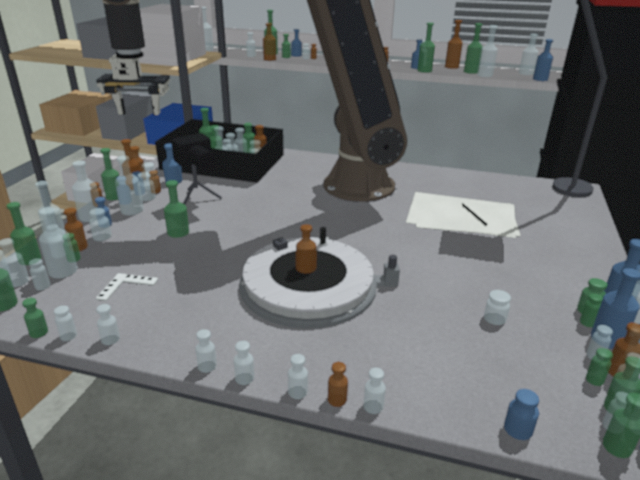

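The top view shows the platter centred at about (323,237), pointer at (326,297), index block at (361,263), hand peg at (323,283) and the parked pin at (258,258). The bottle is near the centre. The scene view agrees with this.

```bash
python3 - <<'E'
from h import *
im=cv2.imread("pics/top0.png"); 
cv2.imwrite("pics/topc.png",cv2.resize(im[170:310,230:400],None,fx=4,fy=4,interpolation=cv2.INTER_CUBIC))
m=((im.min(2)>165)).astype(np.uint8); m[:170]=0;m[310:]=0;m[:,:240]=0;m[:,400:]=0
c=max(cv2.findContours(m,cv2.RETR_EXTERNAL,cv2.CHAIN_APPROX_NONE)[0],key=cv2.contourArea)
P=np.array([plane("top",*p[0].astype(float),0.043)[:2] for p in cv2.convexHull(c)],np.float32)
print("platter",cv2.fitEllipse(P), cv2.minEnclosingCircle(P))
for n,u,v,z in(("block",361,263,.061),("peg",323,282,.088),("pinknob",258,256,.074),("pointer",326,295,.044)): print(n,plane("top",u,v,z))
c=r.camera_info("wrist");print(c); print(r.get_state()["tcp_pos"])
E
```

```text
platter ((0.5877545475959778, 0.005790095776319504), (0.28882575035095215, 0.2992606461048126), 57.102115631103516) ((0.5849906802177429, 0.0041473135352134705), 0.1505856215953827)
block [ 0.50975701 -0.09471647  0.061     ]
peg [0.46314934 0.00447519 0.088     ]
pinknob [0.53414193 0.17007474 0.074     ]
pointer [ 0.42972638 -0.00200477  0.044     ]
{'fx': 416.7571713659246, 'fy': 416.7571713659246, 'cx': 316.8063028160325, 'cy': 241.8293819404029, 'k1': -0.02737153662338583, 'view': array([[-0.27473336,  0.96151952,  0.00133785,  0.67304973],
       [-0.92012359, -0.26250099, -0.29063002,  0.03579817],
       [-0.27909525, -0.08107675,  0.95683457, -0.39068616],
       [ 0.        ,  0.        ,  0.        ,  1.        ]])}
[ 0.1856119  -0.64854423  0.24471825]
```

View pics/topc.png

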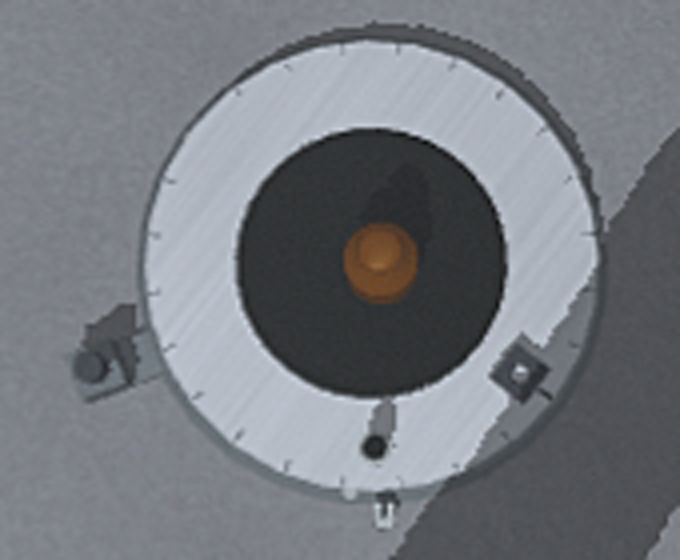

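The crop puts the pin knob at about (253,261) in the full image, the hole at (360,263), the peg top at (324,281.5) and the pointer tip at (327,295). I'll move the wrist camera over the table to measure more precisely.

Emit:
jog_arm(deltas=[[[1,1.5,4.5,0.5,0],[1,1.8,5,0.5,0],[1,1.8,5,0.5,0],[1,1.8,5,0.5,0],[1,1.8,5,0.5,0],[1,1.8,5,0.5,0],[1,1.8,5,0.5,0],[1,1.8,5,0,0]]])

```text
time_s: 1.1
tcp_pos: [0.327, -0.2524, 0.2809]
eef_rot: [-180.0, 0.0, -164.0]
contact_force: [1.0, -0.0, 0.1]
gripper_width: 0.0877
gripper_force: 0.0
```

Emit:
jog_arm(deltas=[[[1,2,4.8,0,-0.05],[1,2,4.8,0,-0.05],[1,2,4.8,0,-0.05],[1,2,4.8,0,-0.05],[1,2,4.8,0,-0.05],[1,2,4.8,0,-0.03],[1,0,0,0,0],[1,0,0,0,0]]])

```text
time_s: 2.1
tcp_pos: [0.4463, 0.0341, 0.2801]
eef_rot: [-180.0, -0.1, 180.0]
contact_force: [-0.5, -0.2, -0.8]
gripper_width: 0.0874
gripper_force: 0.0
```

```bash
python3 - <<'E'
from h import *
s=r.get_state(); print(s["time_s"],s["tcp_pos"],s["eef_rot"])
c=r.camera_info("wrist"); np.save("w1.npy",c,allow_pickle=True); cv2.imwrite("pics/w1.png",r.capture("wrist"))
E
```

```text
2.1 [0.44633429 0.03408891 0.2801276 ] [-1.79974550e+02 -6.39444052e-02  1.79987620e+02]
```

View pics/w1.png

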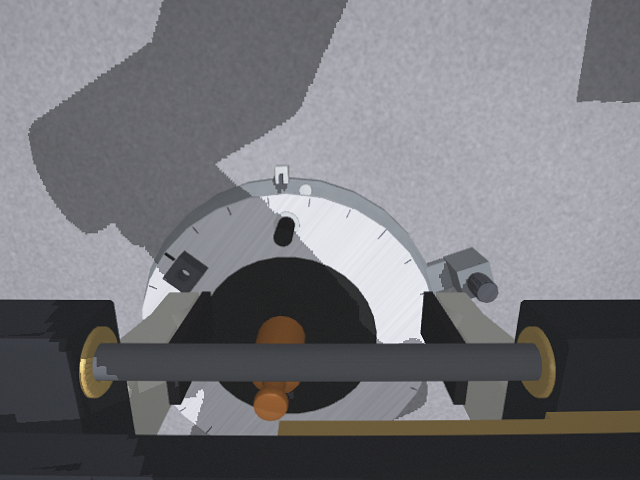

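The wrist view shows the block's hole near (186,272), the peg from about (286,222) at the base to (284,238) at the top, the knob at (484,288) and the pointer tip at (281,190). I'll enlarge these.

```bash
python3 - <<'E'
from h import *
im=cv2.imread("pics/w1.png"); f=lambda x,y:cv2.resize(im[y:y+50,x:x+60],(400,300*10//9*9//10),interpolation=cv2.INTER_CUBIC)
g=lambda x,y:cv2.resize(im[y:y+45,x:x+60],(400,300),interpolation=cv2.INTER_CUBIC)
cv2.imwrite("pics/w1c.png",np.vstack([np.hstack([g(155,250),g(255,210)]),np.hstack([g(450,262),g(252,160)])]))
E
```

```text
(no output)
```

View pics/w1c.png

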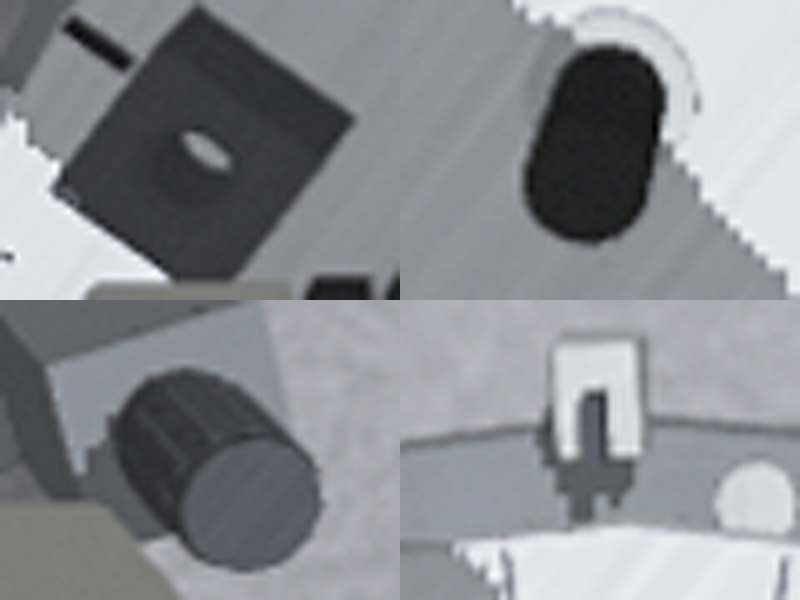

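The crops give these pixel positions in the wrist image: hole mouth (184,274.5), peg top (283,237.5), knob top (487.5,292), pointer tip (281,184).

```bash
python3 - <<'E'
from h import *
c=np.load("w1.npy",allow_pickle=True).item()
for n,u,v,z,tu,tv in(("hole",184,274.5,.061,360,263.25),("peg",283,237.5,.088,323.75,281.5),("knob",487.5,292.2,.074,252.75,261.25),("pointer",281.3,184,.044,327,295)): print(n,plane("wrist",u,v,z,c).round(4),plane("top",tu,tv,z).round(4))
# axis from hole & peg: each 122mm, angle .9
H=plane("wrist",184,274.5,.061,c)[:2];P=plane("wrist",283,237.5,.088,c)[:2]; print("chord",np.linalg.norm(H-P),2*.122*np.sin(.45))
m=(H+P)/2;d=(P-H)/np.linalg.norm(P-H);h=.122*np.cos(.45)
for s in(1,-1):print(m+s*h*np.array([-d[1],d[0]]))
K=plane("wrist",487.5,292.2,.074,c)[:2]
A=[m+s*h*np.array([-d[1],d[0]]) for s in(1,-1)];A=max(A,key=lambda a:a[0]);print("axis",A,"knob dist",np.linalg.norm(K-A))
for n,q in(("H",H),("P",P),("K",K)):print(n,np.degrees(np.arctan2(*(q-A)[::-1])))
# bottle in top view: neck and base
im=cv2.imread("pics/top0.png").astype(int);mk=(im[...,2]-im[...,0]>50);ys,xs=np.where(mk[200:270,290:350]);print("bottle top px",xs.mean()+290,ys.mean()+200,plane("top",xs.mean()+290,ys.mean()+200,.09))
E
```

```text
hole [ 0.5063 -0.0876  0.061 ] [ 0.5092 -0.0921  0.061 ]
peg [0.463  0.0069 0.088 ] [0.4644 0.0026 0.088 ]
knob [0.5185 0.1888 0.074 ] [0.521  0.1838 0.074 ]
pointer [0.4255 0.0028 0.044 ] [ 0.4297 -0.0046  0.044 ]
chord 0.1040011142656811 0.10613159032314018
[ 0.38478917 -0.08611808]
[0.58449545 0.00547606]
axis [0.58449545 0.00547606] knob dist 0.19482464765352905
H -130.03079485266358
P 179.30736325801186
K 109.81360567489229
bottle top px 324.225 235.765 [ 0.58002344 -0.00179403  0.09      ]
```

Emit:
jog_arm(deltas=[[[0.02,2.4,5.1,0,0],[0.02,2.4,5.1,0,0],[0.02,2.5,5.1,0,0],[0.02,0,0,-5,0],[0.02,0,0,-5,0],[0.02,0,0,-5,0],[0.02,0,0,0,0],[0.02,0,0,0,0]]])

```text
time_s: 3.15
tcp_pos: [0.5209, 0.1869, 0.1325]
eef_rot: [180.0, 0.1, 179.9]
contact_force: [0.4, 0.7, 0.5]
gripper_width: 0.0445
gripper_force: 0.0
```

```bash
python3 - <<'E'
from h import *
s=r.get_state(); print(s["time_s"],s["tcp_pos"],s["eef_rot"],s["gripper_width"])
c=r.camera_info("wrist"); im=r.capture("wrist"); cv2.imwrite("pics/w2.png",im)
t=s["tcp_pos"]
print(proj("wrist",t,c),proj("wrist",[t[0],t[1],.074],c))
E
```

```text
3.15 [0.52090514 0.18691864 0.13254893] [1.79960680e+02 1.11738989e-01 1.79909363e+02] 0.04453427279650211
(np.float64(314.16392443658316), np.float64(338.44454011299786)) (np.float64(314.8345267863129), np.float64(279.29086488457216))
```

View pics/w2.png

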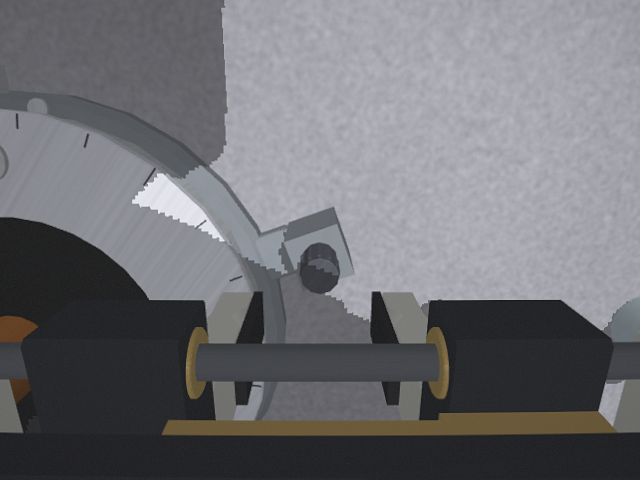

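Between the fingers, the knob top is at about (320,274) and the jaw line projects to (315,279). That puts the pin at about (0.519,0.189).

Emit:
jog_arm(deltas=[[[0.02,-0.2,0.2,-2,0],[0.02,0,0,-2,0],[0.02,0,0,-1.2,0],[0.02,0,0,-1.2,0],[0.02,0,0,0,0],[0.02,0,0,0,0]]])

```text
time_s: 3.95
tcp_pos: [0.5182, 0.1893, 0.0671]
eef_rot: [180.0, 0.0, 179.9]
contact_force: [-0.7, 0.6, -0.4]
gripper_width: 0.0445
gripper_force: 0.0
```

Emit:
jog_arm(deltas=[[[-0.5,0,0,0,0],[-0.6,0,0,0,0],[-0.7,0,0,0,0],[-0.7,0,0,0,0],[-0.7,0,0,0,0],[-0.7,0,0,0,0]]], force=8)

```text
time_s: 4.7
tcp_pos: [0.5178, 0.1891, 0.0667]
eef_rot: [180.0, 0.0, 179.9]
contact_force: [-0.6, -1.2, 2.9]
gripper_width: 0.0198
gripper_force: 8.0
```

Emit:
jog_arm(deltas=[[[-0.8,0,0,0,0],[-0.8,0,0,1,0],[-0.8,0,0,2,0],[-0.8,0,0,3,0],[-0.8,0,0,4,0],[-0.8,0,0,3.3,0],[-0.8,0,0,0,0]]], force=25)

```text
time_s: 5.58
tcp_pos: [0.519, 0.1899, 0.2029]
eef_rot: [179.8, 0.3, 179.9]
contact_force: [-0.3, -0.4, -1.7]
gripper_width: 0.0197
gripper_force: 25.0
```

Emit:
jog_arm(deltas=[[[-0.8,-1,-4,0,0],[-0.8,-1,-5,0,0.175],[-0.8,0,-5,0,0.175],[-0.8,0,-5,0,0.175],[-0.8,0.4,-5,0,0.175],[-0.8,0.4,-3.7,0,0.175],[-0.8,0,0,0,0],[-0.8,0,0,0,0]]])

```text
time_s: 6.58
tcp_pos: [0.5052, -0.0871, 0.199]
eef_rot: [179.9, -0.0, -130.3]
contact_force: [0.6, 1.4, -0.6]
gripper_width: 0.0192
gripper_force: 25.0
```

```bash
python3 - <<'E'
from h import *
s=r.get_state(); print(s["time_s"],s["tcp_pos"],s["eef_rot"],s["gripper_width"],s["joints"])
c=r.camera_info("wrist"); im=r.capture("wrist"); cv2.imwrite("pics/w3.png",im);np.save("w3.npy",c,allow_pickle=True)
t=s["tcp_pos"]
print("foot",proj("wrist",t-[0,0,.063],c),"hole est",proj("wrist",[.5063,-.0876,.061],c))
E
```

```text
6.575 [ 0.50523257 -0.08705639  0.19902298] [ 1.79948955e+02 -3.53735549e-02 -1.30270497e+02] 0.01919378689902015 [ 1.21786724e+01  7.41209988e+00 -2.33681746e+01 -2.19973538e-02
 -5.92788822e+01 -5.24379377e+01]
foot (np.float64(314.0093737459621), np.float64(274.2717642981865)) hole est (np.float64(312.8697882610728), np.float64(235.00189669809845))
```

View pics/w3.png

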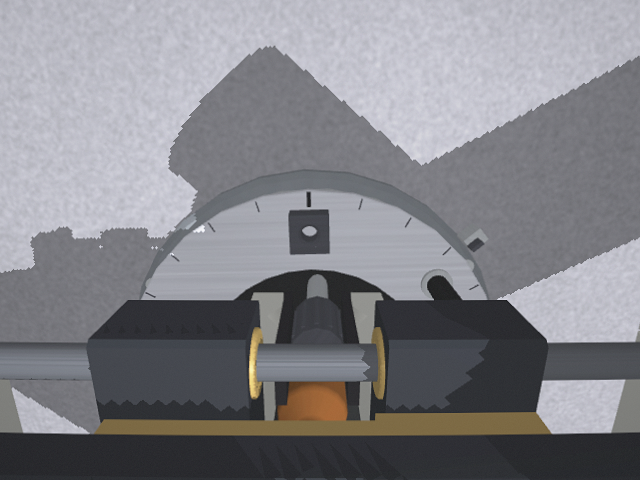

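The hole is at about (309.5,232) and the pin's foot at about (318,277), slightly right of the TCP prediction of (314,274). I'll measure both numerically.

```bash
python3 - <<'E'
from h import *
im=cv2.imread("pics/w3.png"); c=np.load("w3.npy",allow_pickle=True).item(); g=im.mean(2)
np.set_printoptions(linewidth=250)
print("blk\n",g[226:242,298:324].astype(int))
print("foot\n",g[270:300:2,300:336].astype(int))
m=(g<85).astype(np.uint8);m[:200]=0;m[262:]=0;m[:,:280]=0;m[:,340:]=0
k=max(cv2.findContours(m,cv2.RETR_EXTERNAL,cv2.CHAIN_APPROX_NONE)[0],key=cv2.contourArea);print(cv2.minAreaRect(k),cv2.boundingRect(k))
E
```

```text
blk
 [[ 69  70  71  68  66  62  59  57  92 121 147 156 138 131  97  63  57  63  67  69  71  71  70  71  70  69]
 [ 71  71  71  67  62  56  92 142 159 167 173 175 171 168 162 138  87  58  63  66  71  70  70  71  71  72]
 [ 71  69  66  65  57 111 152 173 175 174 173 172 172 174 174 171 159  99  60  64  68  69  72  72  71  70]
 [ 70  70  66  60 115 159 174 172 171 172 172 171 172 171 173 174 178 146  86  62  65  69  72  70  70  70]
 [ 70  67  65  58 153 177 175 175 173 173 173 175 174 173 174 175 176 175 133  77  64  67  68  69  69  66]
 [ 69  64  66  56 126 170 177 173 174 174 174 174 175 174 173 173 175 182 130  76  61  68  70  69  71  69]
 [ 68  66  65  56  73 143 172 176 174 174 174 173 174 174 175 176 178 168 106  61  64  66  68  71  70  70]
 [ 68  68  65  58  52  86 144 174 175 174 173 174 174 174 175 178 165 130  79  59  65  66  69  72  70  71]
 [ 68  66  66  60  56  55  87 131 170 179 176 177 177 178 180 155 113  76  59  62  68  67  69  72  71  71]
 [ 67  67  67  61  58  59  56  74 106 122 137 154 147 142 125  93  63  56  55  63  64  66  69  70  71  70]
 [ 69  65  69  64  59  58
[... 2185 characters left out ...]
25 127 125 123 125  94  54  41  41  38  41  40  41  40]
 [ 41  42  41  39  41  40  53 109 123 123 123 124 125 125 127 125 126 126 125 125 125 128 126 127 125 123 124  95  53  40  40  42  42  40  42  42]
 [ 40  42  40  38  42  39  52 109 123 122 123 126 125 124 127 125 127 128 127 127 125 126 126 126 127 124 123 104  61  39  38  42  43  41  42  40]
 [ 41  41  43  41  41  39  64 114 124 124 125 129 128 112 107  94  80  77  92  95 112 116 125 129 128 125 125 108  65  39  42  41  38  41  40  41]
 [ 43  38  42  38  40  38  66  96  91  72  70  62  57  57  61  60  62  60  61  60  59  57  56  61  75  77  84  87  61  39  41  40  41  43  41  40]]
((308.5, 231.5), (43.0, 39.0), 90.0) (289, 210, 40, 44)
```

Emit:
jog_arm(deltas=[[[-0.8,0.3,-0.4,-1.5,0],[-0.8,0,0,-2.5,0],[-0.8,0,0,-1.5,0],[-0.8,0,0,-0.9,0],[-0.8,0,0,0,0],[-0.8,0,0,0,0]]])

```text
time_s: 7.38
tcp_pos: [0.5092, -0.091, 0.1361]
eef_rot: [-180.0, 0.0, -130.1]
contact_force: [0.7, 0.1, -1.2]
gripper_width: 0.0196
gripper_force: 25.0
```

```bash
python3 - <<'E'
from h import *
s=r.get_state(); print(s["time_s"],s["tcp_pos"],s["eef_rot"],s["gripper_width"],s["contact_force"])
c=r.camera_info("wrist"); im=r.capture("wrist"); cv2.imwrite("pics/w4.png",im);np.save("w4.npy",c,allow_pickle=True)
t=s["tcp_pos"]
u,v=proj("wrist",t-[0,0,.063],c);print("foot",u,v,"same xy at .061",proj("wrist",[*t[:2],.061],c))
u0,v0=int(u)-40,int(v)-40
cv2.imwrite("pics/w4c.png",cv2.resize(im[v0:v0+60,u0:u0+80],(800,600),interpolation=cv2.INTER_CUBIC));print(u0,v0)
E
```

```text
7.375 [ 0.50920822 -0.09097869  0.13612707] [-1.79957312e+02  3.56998588e-02 -1.30097097e+02] 0.019629287914356072 [ 0.70155344  0.12126611 -1.21188118]
foot 314.194121942535 274.13603528690703 same xy at .061 (np.float64(314.333076322538), np.float64(266.01302486899556))
274 234
```

View pics/w4c.png

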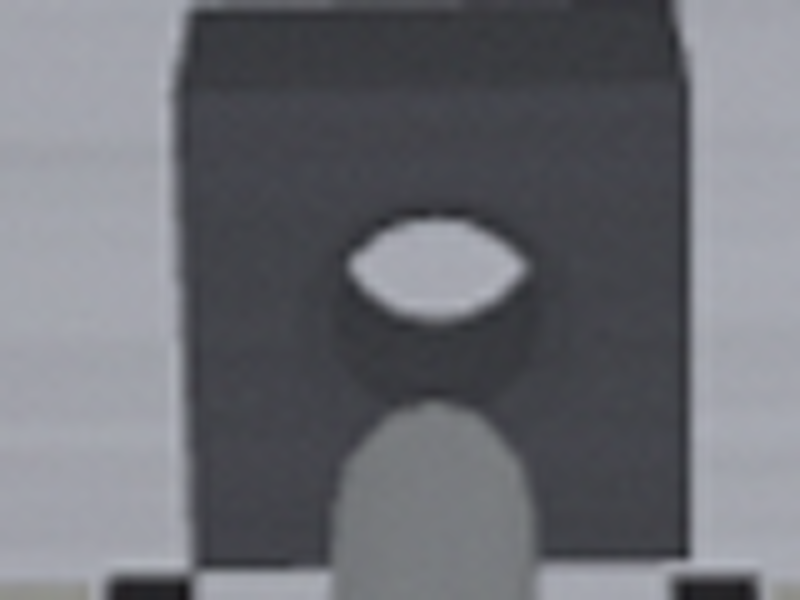

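The pin and hole are laterally aligned: hole u is about 438 and pin u about 435 in the crop, roughly 0.2 mm apart. The nose sits about 3 mm too far inward. I'll shift outward, go lower and look again.

Emit:
jog_arm(deltas=[[[-0.8,-0.2,-0.2,-0.3,0],[-0.8,0,0,-0.4,0],[-0.8,0,0,0,0],[-0.8,0,0,0,0]]])

```text
time_s: 7.92
tcp_pos: [0.5067, -0.093, 0.1286]
eef_rot: [180.0, -0.0, -130.1]
contact_force: [0.1, 0.7, -0.5]
gripper_width: 0.0194
gripper_force: 25.0
```

```bash
python3 - <<'E'
from h import *
s=r.get_state(); print(s["time_s"],s["tcp_pos"],s["eef_rot"],s["gripper_width"],s["contact_force"])
c=r.camera_info("wrist"); im=r.capture("wrist"); cv2.imwrite("pics/w5.png",im);np.save("w5.npy",c,allow_pickle=True)
t=s["tcp_pos"]
u,v=proj("wrist",t-[0,0,.063],c);print("foot",u,v,"same xy at .061",proj("wrist",[*t[:2],.061],c))
u0,v0=int(u)-40,int(v)-40
cv2.imwrite("pics/w5c.png",cv2.resize(im[v0:v0+60,u0:u0+80],(800,600),interpolation=cv2.INTER_CUBIC));print(u0,v0)
E
```

```text
7.925 [ 0.50673339 -0.0930474   0.12855716] [ 1.79999994e+02 -2.85059740e-03 -1.30106905e+02] 0.01941097689003616 [ 0.07326081  0.71859839 -0.49815431]
foot 314.174637943909 274.2357664668408 same xy at .061 (np.float64(314.2226446572573), np.float64(271.0868506210195))
274 234
```

View pics/w5c.png

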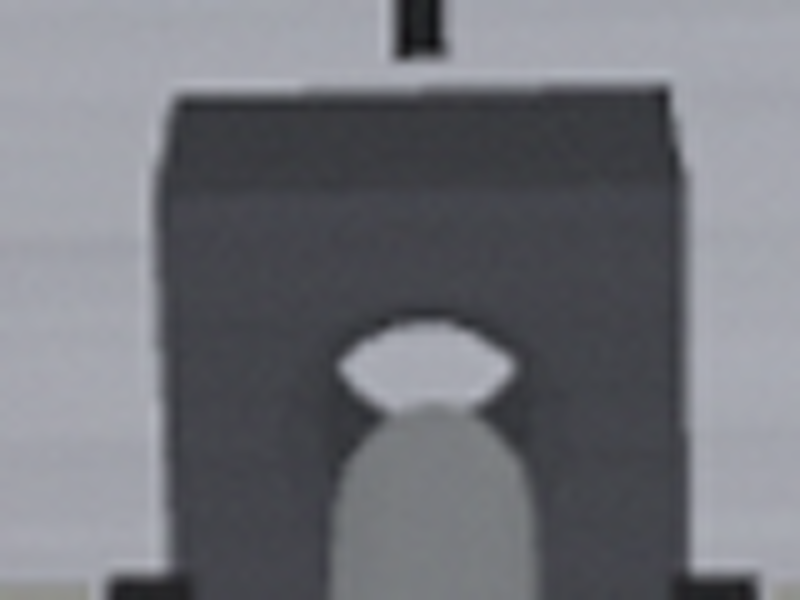

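Hole centre is at about (428,430) in the crop. The foot, projected down to the mouth, lands near (435,424), so the error is about 0.4 mm and inside the chamfer. Inserting.

Emit:
jog_arm(deltas=[[[-0.8,0.03,-0.03,-0.3,0],[-0.8,0,0,-0.3,0],[-0.8,0,0,-0.3,0],[-0.8,0,0,-0.3,0]]])

```text
time_s: 8.48
tcp_pos: [0.507, -0.0933, 0.1163]
eef_rot: [180.0, -0.0, -130.1]
contact_force: [-0.1, 0.4, -0.9]
gripper_width: 0.0192
gripper_force: 25.0
```

Emit:
jog_arm(deltas=[[[-0.8,0,0,-0.3,0],[-0.8,0,0,-0.3,0],[-0.8,0,0,-0.4,0],[-0.8,0,0,-0.4,0],[-0.8,0,0,-0.3,0],[-0.8,0,0,0,0]]])

```text
time_s: 9.22
tcp_pos: [0.507, -0.0933, 0.0993]
eef_rot: [180.0, -0.0, -130.1]
contact_force: [0.3, 1.5, -1.5]
gripper_width: 0.0197
gripper_force: 25.0
```

Emit:
jog_arm(deltas=[[[-0.3,0,0,0,0],[-0.1,0,0,0,0],[-0.1,0,0,0,0],[-0.1,0,0,0,0],[-0.1,0,0,2,0],[-0.1,0,0,4,0],[-0.1,0,0,4,0],[-0.1,0,0,0,0]]])

```text
time_s: 10.22
tcp_pos: [0.5089, -0.0933, 0.2029]
eef_rot: [-179.7, 0.3, -130.1]
contact_force: [0.0, -0.1, -1.3]
gripper_width: 0.0389
gripper_force: 0.0
```

```bash
python3 - <<'E'
from h import *
s=r.get_state(); print(s["time_s"],s["tcp_pos"],s["contact_force"],s["gripper_width"])
a=r.capture("scene"); b=r.capture("top"); cv2.imwrite("pics/s1.png",a); cv2.imwrite("pics/t1.png",b)
# expected knob centre standing / home
for z in(.088,.075):print(proj("scene",[.507,-.0935,z]),proj("top",[.507,-.0935,z]))
x=a[215:285,240:380]; y=b[235:305,290:390]
cv2.imwrite("pics/c1.png",np.hstack([cv2.resize(x,(500,300),interpolation=cv2.INTER_CUBIC)[:, :400],cv2.resize(y,(400,300),interpolation=cv2.INTER_CUBIC)]))
E
```

```text
10.225 [ 0.5089122  -0.09327087  0.20292879] [ 0.02436484 -0.0665614  -1.25282782] 0.03891516514464368
(np.float64(278.1286922036925), np.float64(229.8898502286165)) (np.float64(361.2912320577612), np.float64(263.5598924261723))
(np.float64(278.2457926295696), np.float64(234.5473244001317)) (np.float64(360.93820565626555), np.float64(263.8130982558961))
```

View pics/c1.png

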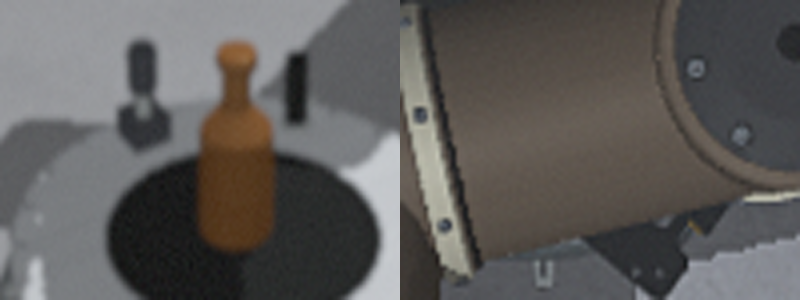

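The pin stands in the index block with its shank visible under the knob, so it is riding on the ring and not home. The peg and bottle are undisturbed. Next I'll bring the closed fingers behind the peg.

Emit:
jog_arm(deltas=[[[-1,-2.6,1.3,0,-0.15],[-1,-2,2,0,-0.15],[-1,0,2,0,-0.15],[-1,0,0,0,-0.15],[-1,0,0,0,-0.15],[-1,0,0,0,-0.15],[-1,0,0,0,0],[-1,0,0,0,0]]], force=20)

```text
time_s: 11.32
tcp_pos: [0.4607, -0.0404, 0.1989]
eef_rot: [-180.0, -0.1, 178.5]
contact_force: [-0.2, -1.1, 0.2]
gripper_width: 0.0005
gripper_force: 0.0
```

Emit:
jog_arm(deltas=[[[-1,0,0,-5,0],[-1,0,0,-4,0],[-1,0,0,-2,0],[-1,0,0,-1.2,0],[-1,0,0,0,0],[-1,0,0,0,0]]])

```text
time_s: 12.08
tcp_pos: [0.4616, -0.0402, 0.0783]
eef_rot: [180.0, 0.1, 178.4]
contact_force: [0.3, 0.6, 0.3]
gripper_width: 0.0005
gripper_force: 0.0
```

Emit:
jog_arm(deltas=[[[-1,0,0.4,0,0],[-1,0,0.4,0,0],[-1,0,0.2,0,0],[-1,0,0.15,0,0],[-1,0,0.15,0,0]]])

```text
time_s: 12.7
tcp_pos: [0.461, -0.0272, 0.0776]
eef_rot: [-180.0, -0.0, 178.3]
contact_force: [-0.3, -0.5, -0.6]
gripper_width: 0.0005
gripper_force: 0.0
```

Emit:
jog_arm(deltas=[[[-1,0,0.1,0,0],[-1,0,0.1,0,0],[-1,0,0.1,0,0],[-1,0,0.1,0,0]]])

```text
time_s: 13.2
tcp_pos: [0.461, -0.0233, 0.0775]
eef_rot: [-180.0, -0.0, 178.3]
contact_force: [0.5, -0.6, 0.5]
gripper_width: 0.0007
gripper_force: 0.0
```

Emit:
jog_arm(deltas=[[[-1,0,0.1,0,0],[-1,0,0.1,0,0],[-1,0,0.1,0,0],[-1,0,0.1,0,0],[-1,0,0.1,0,0],[-1,0,0.1,0,0],[-1,0,0.1,0,0]]])

```text
time_s: 14.08
tcp_pos: [0.4609, -0.0164, 0.0775]
eef_rot: [-180.0, -0.0, 178.3]
contact_force: [-0.3, -2.2, 0.9]
gripper_width: 0.0005
gripper_force: 0.9
```

```bash
cat > arc.py <<'E'
import numpy as np,sys
from h import r
A=np.array([.585,0.0])
def rows(deg,n,rho=.1250):
    p=r.get_state()["tcp_pos"][:2]-A; a0=np.arctan2(p[1],p[0]); print("polar",np.hypot(*p),np.degrees(a0)%360)
    q=[A+rho*np.array([np.cos(a0-np.radians(deg)*i/n),np.sin(a0-np.radians(deg)*i/n)]) for i in range(n+1)]
    q[0]=A+p
    print([[-1,*(np.diff(q,axis=0)[i]*100).round(3),0,round(-np.radians(deg)/n,4)] for i in range(n)])
rows(float(sys.argv[1]),int(sys.argv[2]))
E
python3 arc.py 32 16
```

```text
polar 0.125195326788173 187.50910798671913
[[-1, np.float64(-0.03), np.float64(0.436), 0, np.float64(-0.0349)], [-1, np.float64(-0.034), np.float64(0.435), 0, np.float64(-0.0349)], [-1, np.float64(-0.019), np.float64(0.436), 0, np.float64(-0.0349)], [-1, np.float64(-0.004), np.float64(0.436), 0, np.float64(-0.0349)], [-1, np.float64(0.011), np.float64(0.436), 0, np.float64(-0.0349)], [-1, np.float64(0.027), np.float64(0.436), 0, np.float64(-0.0349)], [-1, np.float64(0.042), np.float64(0.434), 0, np.float64(-0.0349)], [-1, np.float64(0.057), np.float64(0.433), 0, np.float64(-0.0349)], [-1, np.float64(0.072), np.float64(0.43), 0, np.float64(-0.0349)], [-1, np.float64(0.087), np.float64(0.428), 0, np.float64(-0.0349)], [-1, np.float64(0.102), np.float64(0.424), 0, np.float64(-0.0349)], [-1, np.float64(0.117), np.float64(0.42), 0, np.float64(-0.0349)], [-1, np.float64(0.131), np.float64(0.416), 0, np.float64(-0.0349)], [-1, np.float64(0.146), np.float64(0.411), 0, np.float64(-0.0349)], [-1, np.float64(0.16), np.float64(0.406), 0, np.float64(-0.0349)], [-1, np.float64(0.174), np.float64(0.4), 0, np.float64(-0.0349)]]
```

Emit:
jog_arm(deltas=[[[-1,-0.02,0.2,0,-0.017],[-1,-0.03,0.44,0,-0.035],[-1,-0.02,0.44,0,-0.035],[-1,0,0.44,0,-0.035],[-1,0.01,0.44,0,-0.035],[-1,0.03,0.44,0,-0.035],[-1,0.04,0.43,0,-0.035],[-1,0.06,0.43,0,-0.035]]])

```text
time_s: 15.08
tcp_pos: [0.4608, 0.0162, 0.0773]
eef_rot: [-180.0, -0.1, 163.2]
contact_force: [-1.8, -1.9, 0.4]
gripper_width: 0.0005
gripper_force: 1.1
```

Emit:
jog_arm(deltas=[[[-1,0.07,0.43,0,-0.035],[-1,0.09,0.43,0,-0.035],[-1,0.1,0.42,0,-0.035],[-1,0.12,0.42,0,-0.035],[-1,0.13,0.42,0,-0.035],[-1,0.15,0.41,0,-0.035],[-1,0.16,0.41,0,-0.035],[-1,0.05,0.15,0,-0.017]]])

```text
time_s: 16.08
tcp_pos: [0.4698, 0.0472, 0.0773]
eef_rot: [-180.0, -0.0, 148.2]
contact_force: [-1.2, -0.4, -0.4]
gripper_width: 0.0004
gripper_force: 1.0
```

```bash
cat > see.py <<'E'
from h import *
s=r.get_state(); print(round(s["time_s"],2),s["tcp_pos"].round(4),s["eef_rot"][2],s["contact_force"].round(1))
im=r.capture("scene"); cv2.imwrite("pics/s_%05d.png"%(100*s["time_s"]),im)
m=(im.max(2)<75).astype(np.uint8); m[:205]=0;m[275:]=0;m[:,:235]=0;m[:,390:]=0
n,l,st,ce=cv2.connectedComponentsWithStats(m)
for i in range(1,n):
    if st[i,4]>25: print(st[i],ce[i].round(1))
E
python3 see.py; python3 arc.py 8 8
```

```text
16.07 [0.4698 0.0472 0.0773] 148.24068140828172 [-1.2 -0.4 -0.4]
[316 205  65  23 800] [349.2 214.3]
[343 234   7  18 100] [346.2 242.7]
[ 271  251   76   24 1183] [308.1 264.8]
polar 0.12432245420119953 157.6225253495209
[[-1, np.float64(0.022), np.float64(0.227), 0, np.float64(-0.0175)], [-1, np.float64(0.088), np.float64(0.199), 0, np.float64(-0.0175)], [-1, np.float64(0.092), np.float64(0.198), 0, np.float64(-0.0175)], [-1, np.float64(0.095), np.float64(0.196), 0, np.float64(-0.0175)], [-1, np.float64(0.099), np.float64(0.195), 0, np.float64(-0.0175)], [-1, np.float64(0.102), np.float64(0.193), 0, np.float64(-0.0175)], [-1, np.float64(0.105), np.float64(0.191), 0, np.float64(-0.0175)], [-1, np.float64(0.109), np.float64(0.189), 0, np.float64(-0.0175)]]
```

Emit:
jog_arm(deltas=[[[-1,0.07,0.2,0,-0.0175],[-1,0.09,0.2,0,-0.0175],[-1,0.09,0.2,0,-0.0175],[-1,0.1,0.2,0,-0.0175],[-1,0.1,0.19,0,-0.0175],[-1,0.1,0.19,0,-0.0175]]])

```text
time_s: 16.88
tcp_pos: [0.476, 0.0591, 0.0776]
eef_rot: [180.0, 0.0, 142.2]
contact_force: [-2.8, -0.7, -0.3]
gripper_width: 0.0003
gripper_force: 1.0
```

```bash
python3 see.py; python3 arc.py 20 40 | tr -d 'npfloat.64()' | head -c 0; python3 - <<'E'
from h import *
A=np.array([.585,0.0])
for st in(.3,.2,.15,0,-.15):
    a=np.radians(180.7)+st; q=A+.122*np.array([np.cos(a),np.sin(a)]); b=a-.9; w=A+.122*np.array([np.cos(b),np.sin(b)])
    print(st,"knob stand",np.round(proj("scene",[*q,.088]),1),"home",np.round(proj("scene",[*q,.075]),1),"pegtop",np.round(proj("scene",[*w,.088]),1))
E
```

```text
16.88 [0.476  0.0591 0.0776] 142.22006550495033 [-2.8 -0.7 -0.3]
[317 205  67  24 853] [351.9 216. ]
[311 222   5  12  27] [313.6 226.5]
[347 237   7  17  97] [349.8 245.1]
[ 271  250   76   25 1183] [308.  264.8]
0.3 knob stand [304.8 226. ] home [304.8 230.7] pegtop [345.  235.2]
0.2 knob stand [309.7 226.2] home [309.7 230.8] pegtop [348.2 237.2]
0.15 knob stand [312.2 226.3] home [312.2 230.9] pegtop [349.8 238.3]
0 knob stand [319.5 227.1] home [319.4 231.7] pegtop [353.7 241.8]
-0.15 knob stand [326.6 228.4] home [326.4 233. ] pegtop [356.7 245.6]
```

Emit:
jog_arm(deltas=[[[-1,0.04,0.07,0,-0.0065],[-1,0.04,0.07,0,-0.0065],[-1,0.04,0.07,0,-0.0065]]])

```text
time_s: 17.3
tcp_pos: [0.4771, 0.0611, 0.0776]
eef_rot: [-180.0, -0.0, 141.1]
contact_force: [-1.8, -1.5, 0.2]
gripper_width: 0.0005
gripper_force: 1.0
```

```bash
python3 - <<'E'
from h import *
im=r.capture("scene"); np.set_printoptions(linewidth=220)
print(im.mean(2)[212:256,300:330:1].astype(int))
E
```

```text
[[152 151 151 ...  35  34  33]
 [152 151 152 ...  31  35  31]
 [151 151 151 ...  36  35  37]
 ...
 [ 53  54  50 ...  44  60  69]
 [ 51  54  50 ...  24  29  34]
 [ 51  52  52 ...  24  24  24]]
```

Emit:
jog_arm(deltas=[[[-1,0.04,0.07,0,-0.0065],[-1,0.04,0.07,0,-0.0065],[-1,0.04,0.07,0,-0.0065]]])

```text
time_s: 17.73
tcp_pos: [0.4783, 0.0632, 0.0775]
eef_rot: [-180.0, -0.0, 140.0]
contact_force: [-1.4, -1.0, 0.4]
gripper_width: 0.0003
gripper_force: 1.0
```

```bash
cat > k.py <<'E'
from h import *
import sys
im=r.capture("scene").mean(2); s=r.get_state(); np.set_printoptions(linewidth=220)
print(s["contact_force"].round(1),"pegx",[np.where(im[y,335:370]<60)[0].mean()+335 for y in (244,246)])
for x in range(310,328,2): print(x,im[214:252,x].astype(int))
E
python3 k.py
```

```text
[-1.6 -0.4  0. ] pegx [np.float64(351.0), np.float64(351.0)]
310 [152 152 151 152 152 153 150 146 138 126 110  96  94  96  97  88  68  62  58  57  57  59  54  55  56  59  63  70  73  73  78  78  80  81  76  68  57  57]
312 [151 151 152 151 154 151 134 104  74  69  75  83  89  92  90  76  57  54  59  66  75  85  86  82  78  72  73  77  80  78  78  78  79  82  76  64  59  56]
314 [152 152 152 153 153 149 129  85  56  49  60  65  72  73  67  58  53  55  57  76  98 111 111 105  86  80  80  79  80  80  79  83  82  81  75  67  59  53]
316 [153 152 154 151 155 149 131  94  59  50  52  55  49  52  56  52  51  56  63  74  79  72  69  61  53  57  68  76  81  81  82  80  82  76  68  59  55  53]
318 [155 153 154 152 154 153 147 128 103  88  85  89  92  94  98 106 114 120 130 133 119  97  82  73  68  68  73  78  90  98 101  98  92  89  84  77  64  48]
320 [154 153 153 153 153 154 154 152 150 150 149 150 153 151 151 152 154 156 156 156 152 138 124 114 114 118 122 122 122 125 125 123 125 124 122 116  97  59]
322 [151 150 148 149 151 152 152 155 153 155 153 153 155 154 154 155 154 154 144 132 122 105  95  97 110 122 126 125 125 126 126 125 126 125 126 123 108  70]
324 [ 91  87  85 100 125 145 153 157 155 155 152 154 153 153 151 149 142 124 107  94  90  82  80  84 101 119 124 125 125 125 127 124 126 125 127 126 114  90]
326 [ 33  30  33  45  77 118 142 152 156 156 155 155 150 141 124 108  99  95  94  92  89  85  84  87 103 116 124 126 126 126 126 124 127 126 127 126 123 108]
```

Emit:
jog_arm(deltas=[[[-1,0.04,0.07,0,-0.0065],[-1,0.04,0.07,0,-0.0065],[-1,0.04,0.07,0,-0.0065]]])

```text
time_s: 18.15
tcp_pos: [0.4795, 0.0653, 0.0775]
eef_rot: [-180.0, -0.0, 138.9]
contact_force: [-2.2, -1.0, 1.1]
gripper_width: 0.0006
gripper_force: 1.0
```

```bash
cat > k.py <<'E'
from h import *
im=r.capture("scene").mean(2); s=r.get_state(); np.set_printoptions(linewidth=220)
cols=np.arange(310,336)
d=np.where(im[229,310:336]<75)[0]+310
print(s["time_s"],s["contact_force"].round(1),"row229 dark",d)
for x in (int(np.median(d))-1,int(np.median(d))+1): print(x,"col from 214:",im[214:244,x].astype(int))
E
python3 k.py
```

```text
18.2 [-1.9  0.   1. ] row229 dark [312 313 314 315 316 317 318]
314 col from 214: [153 152 152 153 153 151 133  95  60  54  59  68  76  75  69  60  55  55  58  74 100 116 117 109  90  78  77  81  81  80]
316 col from 214: [153 153 153 152 154 149 129  90  56  48  56  51  53  56  56  55  53  53  54  66  83  93  97  85  71  64  68  76  81  82]
```

Emit:
jog_arm(deltas=[[[-1,0.04,0.07,0,-0.0065],[-1,0.04,0.07,0,-0.0065]]])

```text
time_s: 18.45
tcp_pos: [0.4805, 0.0668, 0.0776]
eef_rot: [180.0, 0.0, 138.2]
contact_force: [-2.4, -0.1, 0.4]
gripper_width: 0.0005
gripper_force: 0.7
```

```bash
python3 k.py
```

```text
18.5 [-1.5 -0.6  0.5] row229 dark [312 313 314 315 316]
313 col from 214: [151 152 151 153 153 152 152 151 154 152 138 113  91  86  80  66  61  54  56  55  53  56  56  56  62  71  78  81  81  80]
315 col from 214: [153 154 153 153 152 152 152 155 154 151 135 103  68  57  55  56  56  53  54  53  53  56  55  56  57  66  76  81  83  81]
```

The scene picture numbers show the knob has dropped by about 4.3 px (13 mm expected) and the shank has disappeared, so the pin is home. Next I'll take up the play gently.

Emit:
jog_arm(deltas=[[[-1,0.025,0.045,0,-0.004],[-1,0.025,0.045,0,-0.004]]])

```text
time_s: 18.75
tcp_pos: [0.4809, 0.0676, 0.0776]
eef_rot: [180.0, 0.0, 137.7]
contact_force: [-1.6, -0.1, 0.1]
gripper_width: 0.0004
gripper_force: 0.7
```

Emit:
jog_arm(deltas=[[[-1,0.025,0.045,0,-0.004]]])

```text
time_s: 18.88
tcp_pos: [0.4812, 0.068, 0.0776]
eef_rot: [180.0, 0.0, 137.5]
contact_force: [-0.7, -1.1, 0.5]
gripper_width: 0.0003
gripper_force: 0.7
```

Emit:
jog_arm(deltas=[[[-1,0.025,0.045,0,-0.004]]])

```text
time_s: 19.0
tcp_pos: [0.4814, 0.0685, 0.0776]
eef_rot: [180.0, 0.0, 137.3]
contact_force: [-1.7, -1.7, 0.7]
gripper_width: 0.0005
gripper_force: 0.8
```

Emit:
jog_arm(deltas=[[[-1,0.025,0.045,0,-0.004]]])

```text
time_s: 19.12
tcp_pos: [0.4816, 0.0689, 0.0776]
eef_rot: [180.0, 0.0, 137.0]
contact_force: [-0.8, -1.3, -0.9]
gripper_width: 0.0006
gripper_force: 0.8
```

Emit:
jog_arm(deltas=[[[-1,0.025,0.045,0,-0.004]]])

```text
time_s: 19.25
tcp_pos: [0.4819, 0.0694, 0.0776]
eef_rot: [180.0, 0.0, 136.8]
contact_force: [-0.5, -1.6, 0.5]
gripper_width: 0.0005
gripper_force: 0.8
```

Emit:
jog_arm(deltas=[[[-1,0.02,0.04,0,0]]])

```text
time_s: 19.38
tcp_pos: [0.4821, 0.0698, 0.0776]
eef_rot: [180.0, 0.0, 136.8]
contact_force: [-0.1, -1.9, 0.2]
gripper_width: 0.0005
gripper_force: 0.8
```

Emit:
jog_arm(deltas=[[[-1,0.02,0.04,0,0]]])

```text
time_s: 19.5
tcp_pos: [0.4823, 0.0702, 0.0776]
eef_rot: [180.0, 0.0, 136.8]
contact_force: [-0.9, -2.0, 0.3]
gripper_width: 0.0006
gripper_force: 0.8
```

Emit:
jog_arm(deltas=[[[-1,0.02,0.04,0,0]]])

```text
time_s: 19.62
tcp_pos: [0.4825, 0.0706, 0.0776]
eef_rot: [180.0, 0.0, 136.8]
contact_force: [0.2, -1.8, 0.1]
gripper_width: 0.0004
gripper_force: 0.8
```

```bash
python3 k.py
```

```text
19.675 [-0.3 -2.  -0.8] row229 dark [313 314 315 316 317 318]
314 col from 214: [151 153 155 154 153 152 153 154 154 153 145 121  93  73  67  61  56  53  53  54  56  54  55  55  62  72  79  80  84  79]
316 col from 214: [153 153 153 152 153 152 154 154 153 152 142 117  75  52  54  56  54  56  57  55  56  54  55  53  53  60  68  78  83  83]
```

Emit:
jog_arm(deltas=[[[-1,0.02,0.04,0,0]]])

```text
time_s: 19.8
tcp_pos: [0.4827, 0.071, 0.0776]
eef_rot: [180.0, 0.0, 136.8]
contact_force: [0.3, -2.2, 0.4]
gripper_width: 0.0004
gripper_force: 0.8
```

Emit:
jog_arm(deltas=[[[-1,0.02,0.04,0,0]]])

```text
time_s: 19.92
tcp_pos: [0.4828, 0.0714, 0.0776]
eef_rot: [180.0, 0.0, 136.8]
contact_force: [0.2, -2.5, -0.5]
gripper_width: 0.0007
gripper_force: 0.9
```

Emit:
jog_arm(deltas=[[[-1,0.02,0.04,0,0]]])

```text
time_s: 20.05
tcp_pos: [0.4829, 0.0716, 0.0775]
eef_rot: [-180.0, -0.0, 136.8]
contact_force: [0.7, -3.5, 0.7]
gripper_width: 0.0004
gripper_force: 1.4
```

Emit:
jog_arm(deltas=[[[-1,0.02,0.04,0,0]]])

```text
time_s: 20.18
tcp_pos: [0.483, 0.0718, 0.0775]
eef_rot: [-180.0, -0.0, 136.8]
contact_force: [-0.7, -4.0, 1.1]
gripper_width: 0.0001
gripper_force: 2.0
```

```bash
cat >> k.py <<'E'
b=[float((np.arange(335,375)*np.clip(110-im[y,335:375],0,None)).sum()/np.clip(110-im[y,335:375],0,None).sum()) for y in range(242,250)]
print("peg x",np.mean(b)); w=np.clip(110-im[228:234,308:322],0,None); print("knob x",(w*np.arange(308,322)).sum()/w.sum())
E
python3 k.py
```

```text
20.225 [-0.6 -4.9  1.4] row229 dark [313 314 315 316 317 318 319]
315 col from 214: [152 152 152 153 154 154 153 154 155 155 146 121  84  62  58  59  58  57  51  54  54  54  53  53  59  67  77  82  85  82]
317 col from 214: [152 152 152 154 152 154 153 154 154 152 144 119  77  49  53  53  56  56  57  56  53  55  53  54  54  54  60  71  77  82]
peg x 357.84088755466365
knob x 314.30470750443175
```

The stop is felt: force is rising and the TCP advances less than commanded. Building to about 10 N.

Emit:
jog_arm(deltas=[[[-1,0.02,0.04,0,0],[-1,0.02,0.04,0,0]]])

```text
time_s: 20.48
tcp_pos: [0.4831, 0.0722, 0.0775]
eef_rot: [-179.9, -0.0, 136.8]
contact_force: [-1.1, -8.0, 2.9]
gripper_width: 0.0002
gripper_force: 3.3
```

Emit:
jog_arm(deltas=[[[-1,0.02,0.04,0,0]]])

```text
time_s: 20.6
tcp_pos: [0.4831, 0.0723, 0.0774]
eef_rot: [-179.9, -0.0, 136.8]
contact_force: [-1.0, -9.2, 2.9]
gripper_width: 0.0002
gripper_force: 3.9
```

Emit:
jog_arm(deltas=[[[-1,0.03,-0.03,0,0],[-1,0.03,-0.02,0,0],[-1,0.02,0.01,0,0]]])

```text
time_s: 20.98
tcp_pos: [0.4833, 0.072, 0.0773]
eef_rot: [-179.8, -0.1, 136.8]
contact_force: [-4.7, -5.1, 5.3]
gripper_width: 0.0005
gripper_force: 4.0
```

Emit:
jog_arm(deltas=[[[-1,0.03,0.03,0.03,0],[-1,0.02,0.02,0.02,0]]])

```text
time_s: 21.22
tcp_pos: [0.4832, 0.0721, 0.0775]
eef_rot: [-179.8, -0.1, 136.8]
contact_force: [-4.2, -6.9, 1.7]
gripper_width: 0.0007
gripper_force: 4.1
```

Emit:
jog_arm(deltas=[[[-1,0.04,0.02,0,0],[-1,0.02,0.01,0,0]]])

```text
time_s: 21.48
tcp_pos: [0.4834, 0.0722, 0.0774]
eef_rot: [-179.7, -0.1, 136.8]
contact_force: [-6.3, -7.5, 4.2]
gripper_width: 0.0005
gripper_force: 5.1
```

Emit:
jog_arm(deltas=[[[-1,0,0,0,0],[-1,0,0,0,0],[-1,0,0,0,0],[-1,0,0,0,0]]])

```text
time_s: 21.98
tcp_pos: [0.4834, 0.0722, 0.0774]
eef_rot: [-179.7, -0.1, 136.8]
contact_force: [-5.7, -7.2, 4.6]
gripper_width: 0.0008
gripper_force: 4.9
```

Emit:
jog_arm(deltas=[[[-1,0,0,0,0],[-1,0,0,0,0],[-1,0,0,0,0],[-1,0,0,0,0],[-1,0,0,0,0],[-1,0,0,0,0]]])

```text
time_s: 22.72
tcp_pos: [0.4834, 0.0722, 0.0774]
eef_rot: [-179.7, -0.1, 136.8]
contact_force: [-6.3, -6.4, 3.8]
gripper_width: 0.0005
gripper_force: 4.9
```

```bash
python3 k.py
```

```text
22.775 [-5.6 -7.   3.5] row229 dark [313 314 315 316 317 318 319]
315 col from 214: [153 152 152 154 152 153 153 153 155 152 144 122  84  61  56  59  57  57  53  56  57  53  56  53  58  66  75  81  82  81]
317 col from 214: [153 153 153 152 153 154 153 153 154 152 145 117  77  49  51  55  56  57  58  57  56  59  54  55  51  53  62  68  77  79]
peg x 357.97019977482194
knob x 314.370080281966
```

Emit:
jog_arm(deltas=[[[-1,0.02,0.02,0,0],[-1,0,0,0,0],[-1,0,0,0,0],[-1,0,0,0,0],[-1,0,0,0,0],[-1,0,0,0,0],[-1,0,0,0,0],[-1,0,0,0,0]]])

```text
time_s: 23.78
tcp_pos: [0.4834, 0.0722, 0.0774]
eef_rot: [-179.7, -0.1, 136.8]
contact_force: [-6.8, -7.6, 5.0]
gripper_width: 0.0005
gripper_force: 5.3
```

Emit:
jog_arm(deltas=[[[-1,0,0,0,0],[-1,0,0,0,0],[-1,0,0,0,0]]])

```text
time_s: 24.15
tcp_pos: [0.4834, 0.0722, 0.0774]
eef_rot: [-179.7, -0.1, 136.8]
contact_force: [-7.3, -8.6, 4.8]
gripper_width: 0.0004
gripper_force: 5.3
```

Emit:
jog_arm(deltas=[[[-1,-0.1,-0.1,0,0],[-1,-0.2,-0.2,0,0],[-1,-0.3,-0.3,0,0],[-1,-0.5,-0.5,0,0],[-1,-0.5,-0.5,1,0],[-1,0,0,4,0],[-1,0,0,5,0],[-1,0,0,4,0]]])

```text
time_s: 25.15
tcp_pos: [0.4699, 0.0578, 0.2209]
eef_rot: [179.9, 0.1, 136.8]
contact_force: [1.3, 0.5, -1.1]
gripper_width: -0.0001
gripper_force: 0.0
```

Emit:
jog_arm(deltas=[[[-1,0,4,3,0],[-1,0,5,0,0],[-1,0,5,0,0],[-1,0,5,0,0],[-1,0,0,0,0],[-1,0,0,0,0]]])

```text
time_s: 25.9
tcp_pos: [0.4891, 0.2263, 0.247]
eef_rot: [179.7, -2.6, 139.1]
contact_force: [0.1, -0.4, 0.4]
gripper_width: 0.0007
gripper_force: 0.0
```

```bash
python3 k.py; python3 - <<'E'
from h import *
b=r.capture("top"); a=cv2.imread("pics/top0.png"); f=lambda i,x0,x1,y0,y1,c:(lambda m:(np.where(m)[1].mean()+x0,np.where(m)[0].mean()+y0,m.sum()))(c(i[y0:y1,x0:x1].astype(int)))
o=lambda i:i[...,2]-i[...,0]>50; g=lambda i:i[...,1]-i[...,2]>40
for i in(a,b): print("bottle",f(i,290,350,200,270,o),"flask",f(i,460,505,265,300,g),"scale",f(i,440,490,155,210,lambda q:q.min(2)>190))
s=cv2.imread("pics/scene0.png"); t=r.capture("scene")
for i in(s,t): print("scene bottle",f(i,285,330,222,280,o))
print(r.get_state()["tcp_pos"],r.get_state()["contact_force"])
E
```

```text
25.95 [-0.5 -0.3  0.3] row229 dark [313 314 315 316 317 318 319 320]
315 col from 214: [152 153 156 154 155 154 155 156 157 154 145 119  87  63  58  56  55  53  56  56  57  55  54  57  59  65  78  84  83  82]
317 col from 214: [150 156 155 155 154 156 155 152 142 125 105  84  59  51  52  52  58  56  58  57  57  57  58  54  53  56  63  73  80  82]
peg x 353.60903011923745
knob x 314.8107771652143
bottle (np.float64(324.225), np.float64(235.765), np.int64(200)) flask (np.float64(485.5309446254072), np.float64(283.59934853420197), np.int64(307)) scale (np.float64(469.4134897360704), np.float64(187.96774193548387), np.int64(341))
bottle (np.float64(322.3305084745763), np.float64(236.67796610169492), np.int64(236)) flask (np.float64(485.2830769230769), np.float64(283.36615384615385), np.int64(325)) scale (np.float64(469.27319587628864), np.float64(187.48453608247422), np.int64(388))
scene bottle (np.float64(305.8457538994801), np.float64(251.13518197573657), np.int64(577))
scene bottle (np.float64(308.61259842519684), np.float64(251.0267716535433), np.int64(635))
[0.48918497 0.22588253 0.24719576] [ 1.14089416 -0.04814489 -0.49481057]
```

Emit:
jog_arm(deltas=[[[-1,0,0,0,0],[-1,0,0,0,0],[-1,0,0,0,0],[-1,0,0,0,0]]])

```text
time_s: 26.55
tcp_pos: [0.4894, 0.2267, 0.2467]
eef_rot: [179.7, -2.6, 139.1]
contact_force: [0.5, 0.2, 0.5]
gripper_width: 0.0008
gripper_force: 0.0
```

```bash
python3 -c "
from plant import r
print(r.get_state()['qd'].round(2)); print(r.close_job())"
```

```text
[ 0.02  0.05 -0.02  0.06  0.06  0.02]
the job is handed in; nothing more can be done
None
```

The job is handed in: the pin dropped home, held a push of about 10 N on the peg for over a second, and was left home and released; the camera checks showed the bottle, flask and scale undisturbed (the jar was not measured).

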